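# Press a plaster plug out of a dental flask

## Robot

A 7-joint arm with a two-finger parallel gripper is mounted at the origin on the work surface. World frame = base frame: x ahead of the robot, y to its left, z up, the work surface at z = 0. Lengths are in mm, angles in rad, forces in N, time in s.
With the tool pointing down it reaches from about 350 to 900 mm from the base axis. Payload 8.1 kg.
Tool frame: the origin (TCP) lies at the very end of the fingers, on their centre line; the grasp point (between the pads) lies 19 mm behind it; z points along the fingers, y is the direction in which the jaws open and shut (so a half turn about z gives the same grasp; the last joint's range is limited). The gripper opens to 85 mm and grips with 20 to 120 N. Pads are 22 mm wide; open, the fingers measure 114 mm over their backs; the gripper's body (76 mm by 85 mm) begins 54 mm behind the grasp point. The pads swing forward as they close: fully open they stand 13 mm farther back than shut.
Start: joints at [1.198, 0.434, 0.025, 1.573, -0.012, 1.134, -0.075], TCP at [166.562, -602.41, 231.323] pointing down, gripper open.
Joint ranges: [-2.62, 2.62], [-0.44, 2.09], [-1.27, 1.32], [0.08, 2.57], [-1.32, 4.46], [0.12, 2], [-2.74, 2.74]. Speed limits (rad/s): [2.22, 2.22, 3.01, 3.01, 3.14, 3.14, 3.14].

## Interface

Orientations are given as a unit quaternion [w, x, y, z].
In Python, from rig import manip gives the robot as it stands. The module is installed in compiled form; this text tells all that it offers. Calls block until the motion is done:
- manip.goto(position, orientation): joint-space move of the TCP to a pose.
- manip.servo_line(position, orientation=None, speed=150): straight line of the TCP; orientation=None keeps the orientation; speed is the mean speed in mm/s.
- manip.set_joints(angles): joint-space move.
- manip.move_gripper(opening, grasp_force=None): opening from 0.0 (shut) to 1.0 (fully open); grasp_force is the grip in N (None keeps the last); returns when the fingers have stopped.
- manip.dwell(seconds).
- manip.solve_ik(position, orientation): joint angles nearest the present ones, or None.
- manip.get_state(): the state.
- manip.camera(name): name is "scene" or "top" or "wrist"; returns the picture (420x560x3 uint8, red, green, blue); there is no depth.
- manip.camera_model(name): a dict with "intrinsics" (3x3 intrinsics, pixels), "k1" (the pictures are not rectified: a ray, as slopes to the right and down, at radius r is drawn at 1 + k1 r^2 times it, then the intrinsics apply), "R" (3x3) and "t" (3): a world point X has camera coordinates R X + t; the wrist camera has in their place "mount" (4x4, takes a point from camera to tool coordinates, whose origin is the TCP and whose axes are the flange's). Camera axes: x right, y down, z forward; pixel columns grow to the right and rows downward; lengths in mm; the calibration is good to about 2 mm. A picture is of the moment at which its call begins: read the wrist's pose just before it. camera_model takes no time and is no camera call.
A pose or a line that the arm cannot do raises manip.PlanningError and nothing moves.
- manip.sign_off(): hands the job in, once; it reports no verdict.
The state is a dict: "time_s": time; "joints": joint angles; "qvel": joint speeds; "joint_efforts": joint torques, N m; "tool_pos": TCP position; "ee_rot": TCP orientation; "wrist_force": force on the tool from outside, world axes, zero at the start; "ft_torque": the same for the moment, N m; "gripper_width": opening from 0.0 (shut) to 1.0 (fully open).
Only numpy, scipy, OpenCV 4.12 (cv2) and the standard library are available. Lean on these libraries where they do the work, as an engineer would, in place of code of your own. Each camera call takes 0.05 s, during which the arm holds its last target.

## Task

Take the ejector rod out of its wooden holder and, without forcing it against the flask, feel its tip into the bore of the loose cap on the sloping steel flask and push it down through until the seated plaster plug is driven out and drops into the padded tray below; touch the plug with the rod only. Then draw the rod out and put it back upright in its holder, fully home. Leave the bottle, the dental model and the little cup where they stand.

Things in the scene. Friction and masses are not known exactly. Their poses are not given: they have to be found in the camera images.
- rod_grip (a point): Centre of the ejector rod's square aluminium handle (18 x 18 mm, 54 mm long). z runs along the rod from tip to handle; x and y are square to the handle's flats. Below the handle, 27 to 33 mm from this point, is a round shoulder 24 mm across, then a steel shaft 9 mm across, 90 mm long. About 120 g. It starts upright, the shoulder resting on the holder's top.
- rod_tip (a point): Lower end of the rod's shaft (slightly chamfered), 123 mm below rod_grip along the rod's axis; same axes.
- holder_mouth (a point): Centre of the top of the wooden holder block (56 x 56 mm, 95 mm high, fixed to the table), at the mouth of its upright 12 mm through-hole (rim chamfered 2.5 mm). z is up; x and y are square to the block.
- flask_top (a point): Centre of the fixed steel flask's upper end, level with the top face of its guide cap. z is the flask's axis, pointing out of it: up, leaning 30 degrees from vertical towards the robot's side; push along -z. The rod's bore lies in this face within 8 mm either way along this frame's y (see flask): its place is not reported. The seated plug's top face is 26 mm below this point along the axis.
- flask: Tube 47 mm across, 60 mm long; origin and axes as flask_top. On top a sliding cap (45 mm disc, 8 mm thick) with the 12 mm bore (1.1 mm countersink); it starts anywhere within 8 mm along y, slides at 1.5 N. Below, a 34 mm barrel, open at the end. Two sprung plungers 44 mm down grip the plug: pushing takes 5 to 20 N; it slides out once its top is 45 to 58 mm down.
- plug_center (a point): Centre of the plaster plug, a plain cylinder 31 mm across and 30 mm long, about 45 g; z is its axis (along the bore while seated).
- stand: Fixed aluminium stand that carries the flask between two cheeks (each 10 mm thick, 50 to 70 mm apart, top 112 mm high). Origin on the table under the stand; x points the way the bore slopes down. flask_top is at (-45, 0, 127) mm; the tray, with a cork floor 10 mm above the table and walls 22 to 36 mm high, spans x -37 to 110 mm and y -45 to 45 mm.
- brown_bottle: Bystander: brown bottle, 54 mm across, 125 mm high, origin at the centre of its underside, z up.
- dental_model: Bystander: horseshoe-shaped plaster dental model, about 45 x 60 x 24 mm, origin at the underside, z up.
- silicone_cup: Bystander: small waisted cup, 38 mm across, 34 mm high, origin at the centre of its underside, z up.
Mind the look-alikes: they are no part of the job. Leave any pink or yellow look-alike of the part that bears holder_mouth alone.

How it is judged (in metres and radians):
On the way, in this order (a step that is already met when the one before it is completed fails the run):
1. the rod's tip is inside the flask, through the guide bore and along its axis (z of rod_tip in the frame of flask_top below -0.015 m and distance between rod_tip and flask_top below 0.075 m and angle between the z axis of rod_tip and the z axis of flask_top, either way round below 0.3 rad and x of rod_tip in the frame of flask_top between -0.012 and 0.012 m and y of rod_tip in the frame of flask_top between -0.012 and 0.012 m), for 0.1 s.
2. the plug is out of the flask, driven by the rod, which is still in the bore (z of plug_center in the frame of flask_top below -0.065 m and z of rod_tip in the frame of flask_top below -0.025 m and distance between rod_tip and flask_top below 0.09 m), for 0.02 s.
At the end, for the whole second after the job is handed in: The plug lies at rest in the stand's tray (centre less than 36 mm above the table, within the tray walls); the rod stands upright (within 0.1 rad) and at rest in the holder, its shoulder down on the block to within 5 mm (rod_grip less than 38 mm from holder_mouth; fully home is 33 mm) (x of plug_center in the frame of stand between -0.037 and 0.11 m and y of plug_center in the frame of stand between -0.045 and 0.045 m and height (world z) of plug_center below 0.036 m and linear speed of each of plug, rod below 0.03 m/s and distance between rod_grip and holder_mouth below 0.038 m and angle between rod_grip's own z axis and vertical below 0.1 rad); the robot touches nothing.
It fails at once if the rod is forced against the flask (over 40 N) (contact force between rod and flask above 40 N).
It fails at once if the gripper touches the plug (contact force between the fingers and plug above 0.5 N).
It fails at once if the bottle is pushed or tipped (distance of brown_bottle from where it was at the start of the episode above 0.02 m or angle between brown_bottle's own z axis and vertical above 0.3 rad).
It fails at once if the dental model is pushed or tipped (distance of dental_model from where it was at the start of the episode above 0.02 m or angle between dental_model's own z axis and vertical above 0.3 rad).
It fails at once if the cup is pushed or tipped (distance of silicone_cup from where it was at the start of the episode above 0.02 m or angle between silicone_cup's own z axis and vertical above 0.3 rad).
It also fails if it takes over 58 s, if anything falls off the work surface, if the arm or the gripper's body presses on something with over 40 N, if the wrist force passes 120 N, or if a joint passes its speed limit or range.

## Working session

There is one attempt and no reset: what is moved stays moved. The work goes in short steps, each a Python script; the robot and the scene stay as the last script left them, time stands still between calls to the robot, and variables do not carry over. Pictures are saved under pics/ and viewed, and the job is handed in when it is done.

```bash
mkdir -p pics; python3 - <<'E'
from rig import manip
import cv2
s=manip.get_state(); print(s)
for n in ["scene","top","wrist"]:
    im=manip.camera(n); cv2.imwrite(f"pics/{n}0.png",im[:,:,::-1])
    m=manip.camera_model(n); print(n,m)
E
```

```text
{'time_s': 0.0, 'joints': array([ 1.19835677,  0.43522954,  0.02499535,  1.57413437, -0.01160996,
        1.13400204, -0.07506009]), 'qvel': array([ 0.00100162, -0.00055948,  0.00015105, -0.00070541,  0.00227695,
       -0.00167901,  0.00029177]), 'joint_efforts': array([-1.88430899e-04, -6.70461416e+01,  1.02519169e+00, -3.16205049e+01,
        1.58933928e-02,  1.24866041e-02,  4.88707144e-05]), 'tool_pos': array([ 166.40397492, -601.89369665,  230.50774712]), 'ee_rot': array([-7.93361904e-04,  9.90915483e-01,  1.34483618e-01, -1.82211151e-04]), 'wrist_force': array([ 0.2162301 , -0.24301054,  0.00486823]), 'ft_torque': array([-0.0081391 ,  0.06662714, -0.01879291]), 'gripper_width': 1.0007243058104254}
scene {'intrinsics': array([[496.09440344,   0.        , 281.93272629],
       [  0.        , 496.09440344, 205.08558557],
       [  0.        ,   0.        ,   1.        ]]), 'k1': 0.01081135546192134, 'R': array([[ 0.71368741,  0.7003376 , -0.0133241 ],
       [ 0.47360223, -0.49647039, -0.72747377],
       [-0.51609225,  0.51287855, -0.68600611]]), 't': array([-451.88917255, -188.
[... 289 characters left out ...]
-0.99244337,  0.00448935, -0.1226214 ],
       [ 0.1224091 , -0.03296699, -0.99193205]]), 't': array([ 24.43423767, 602.63700723, 677.17364575])}
wrist {'intrinsics': array([[355.14841345,   0.        , 281.0957872 ],
       [  0.        , 355.14841345, 206.5541909 ],
       [  0.        ,   0.        ,   1.        ]]), 'k1': -0.07623152539662528, 'mount': array([[ 4.49503717e-04, -9.60499649e-01, -2.78280833e-01,
         7.07894262e+01],
       [ 9.99999165e-01,  9.44946261e-05,  1.28913401e-03,
        -1.04626613e+00],
       [-1.21191672e-03, -2.78281180e-01,  9.60498889e-01,
        -1.43005632e+02],
       [ 0.00000000e+00,  0.00000000e+00,  0.00000000e+00,
         1.00000000e+00]])}
```

View pics/scene0.png

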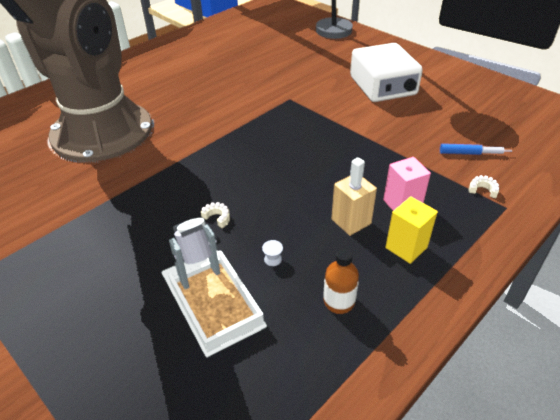

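View pics/top0.png

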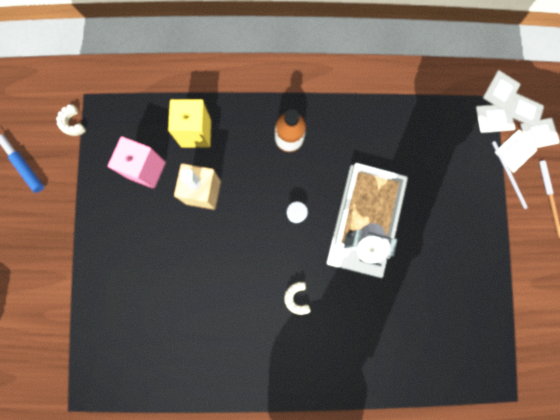

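View pics/wrist0.png

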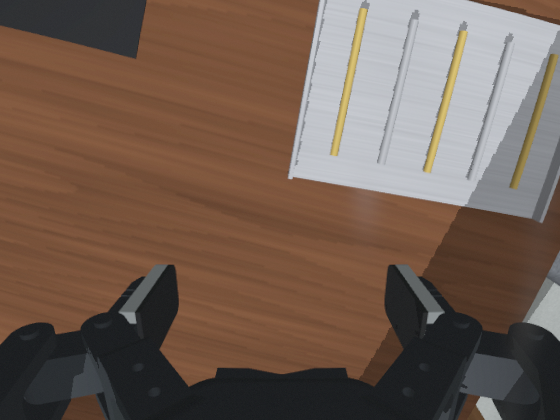

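The scene view shows the wooden holder with the rod at about (353,200) and its pink and yellow look-alikes to the right. The flask and stand are at (195,245), with the tray at (212,305). In the top view the holder is at (197,187), the flask cap at (373,250), the cup at (297,212), the model at (297,298) and the bottle at (290,132). I'll zoom in for measurement.

```bash
cat > h.py <<'E'
import numpy as np, cv2
from scipy.spatial.transform import Rotation as Rot
from rig import manip
def q2R(q): return Rot.from_quat([q[1],q[2],q[3],q[0]]).as_matrix()
def R2q(R):
    q=Rot.from_matrix(R).as_quat(); return np.array([q[3],q[0],q[1],q[2]])
def cam(name,state=None):
    m=manip.camera_model(name); K=m["intrinsics"];k=m["k1"]
    if name=="wrist":
        s=state or manip.get_state(); R=q2R(s["ee_rot"]);M=m["mount"]
        Rc=R@M[:3,:3]; c=R@M[:3,3]+np.array(s["tool_pos"])
        return K,k,Rc.T,-Rc.T@c
    return K,k,m["R"],m["t"]
def ray(c,u,v):
    K,k,R,t=c; d=np.array([(u-K[0,2])/K[0,0],(v-K[1,2])/K[1,1]]);x=d.copy()
    for _ in range(10): x=d/(1+k*(x@x))
    w=R.T@np.array([x[0],x[1],1]); return -R.T@t, w/np.linalg.norm(w)
def onz(c,u,v,z):
    o,d=ray(c,u,v); return o+d*(z-o[2])/d[2]
def proj(c,X):
    K,k,R,t=c; p=R@np.asarray(X)+t; x=p[:2]/p[2]; x=x*(1+k*(x@x)); return K[:2,:2]@x+K[:2,2]
def tri(rays):
    A=np.zeros((3,3));b=np.zeros(3)
    for o,d in rays:
        P=np.eye(3)-np.outer(d,d);A+=P;b+=P@o
    X=np.linalg.solve(A,b); return X,[np.linalg.norm((np.eye(3)-np.outer(d,d))@(X-o)) for o,d in rays]
E
python3 - <<'E'
import cv2
t=cv2.imread("pics/top0.png");s=cv2.imread("pics/scene0.png")
a=cv2.resize(t[150:290,160:420],None,fx=3,fy=3,interpolation=cv2.INTER_CUBIC)
cv2.imwrite("pics/tz.png",a)
a=cv2.resize(s[150:350,150:400],None,fx=3,fy=3,interpolation=cv2.INTER_CUBIC)
cv2.imwrite("pics/sz.png",a)
E
```

```text
(no output)
```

View pics/tz.png

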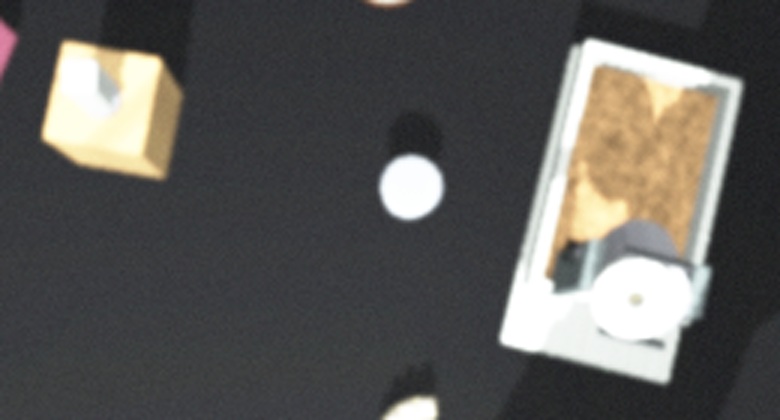

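View pics/sz.png

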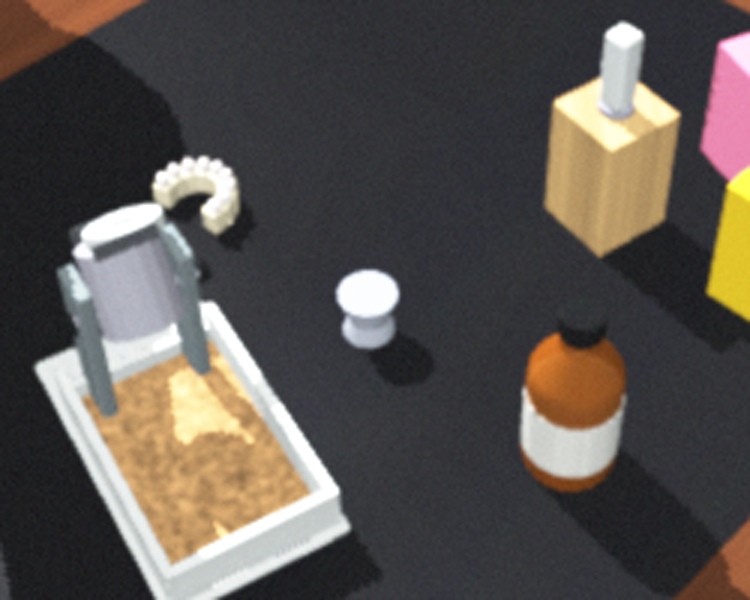

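```bash
python3 - <<'E'
from h import *
c=cam("top")
f=lambda u,v,z: onz(c,160+u/3,150+v/3,z).round(1)
print("holder",f(101,100,95), [f(*p,95) for p in [(64,42),(160,57),(42,140)]])
print("flask",f(640,298,127),"bore",f(635,299,127))
print("tray far corners",[f(*p,36) for p in [(588,40),(744,80),(668,383),(502,345)]])
print("cup",f(410,187,34),"model",onz(c,297,298,24),"bottle",onz(c,291,118,125))
sc=cam("scene")
print("scene flask",onz(sc,150+125/3,150+225/3,127))
print("rod top tri",tri([ray(c,160+82/3,150+75/3),ray(sc,150+624/3,150+33/3)]))
# tray inner far edge etc
t=cv2.imread("pics/top0.png")
E
```

```text
holder [650.4 177.8  95. ] [array([684.3, 199.8,  95. ]), array([675.3, 144.7,  95. ]), array([627.5, 210.7,  95. ])]
flask [ 534.9 -118.4  127. ] bore [ 534.4 -115.7  127. ]
tray far corners [array([ 700.6, -115.1,   36. ]), array([ 675. , -214.6,   36. ]), array([ 485.7, -158.1,   36. ]), array([510.1, -56.2,  36. ])]
cup [607.7  -1.3  34. ] model [450.19778345  -0.68443302  24.        ] bottle [755.29097155  11.98162735 125.        ]
scene flask [ 540.62651605 -116.42173809  127.        ]
rod top tri (array([652.52447368, 177.08997842, 153.54413677]), [np.float64(1.48714550827008), np.float64(1.4871455082700904)])
```

```bash
cat >> h.py <<'E'
def down(psi):  # tool z down, tool x at heading psi (rad)
    x=np.array([np.cos(psi),np.sin(psi),0]);z=np.array([0,0,-1.]);return np.c_[x,np.cross(z,x),z]
def tilted(yaw,k=0,tilt=np.pi/6): # tool z = -flask axis ; tool x = stand x direction tilted, turned k*90
    z=np.array([np.sin(tilt)*np.cos(yaw),np.sin(tilt)*np.sin(yaw),-np.cos(tilt)])
    x=np.array([np.cos(tilt)*np.cos(yaw),np.cos(tilt)*np.sin(yaw),np.sin(tilt)])
    return np.c_[x,np.cross(z,x),z]@Rot.from_euler('z',k*np.pi/2).as_matrix()
E
python3 - <<'E'
from h import *
yaw=np.radians(-17)
a=np.array([-.5*np.cos(yaw),-.5*np.sin(yaw),np.cos(np.pi/6)])
ft=np.array([535,-117,127.])
for k in range(4):
    for d in (44,110,160):
        j=manip.solve_ik(ft+a*d,R2q(tilted(yaw,k)));print("ins",k,d,None if j is None else j.round(2))
for p in range(-180,180,45):
    for z in(110,300):
        j=manip.solve_ik(np.array([650,178,z]),R2q(down(np.radians(p-10)))); print("hold",p-10,z,None if j is None else j.round(2))
E
```

```text
ins 0 44 [ 0.22  0.16 -0.23  2.33  0.91  0.23 -2.72]
ins 0 110 [ 0.87  0.06 -0.88  2.28  0.55  0.37 -2.34]
ins 0 160 [ 1.08 -0.11 -0.98  2.24  0.05  0.44 -1.82]
ins 1 44 [ 0.93  0.32 -1.07  2.29  1.24  0.47  1.72]
ins 1 110 [-0.76 -0.08  0.72  2.37  0.59  0.39  2.32]
ins 1 160 [-1.06 -0.34  0.8   2.35  0.81  0.72  2.07]
ins 2 44 [ 0.8   0.26 -0.89  2.3   1.17  0.39  0.2 ]
ins 2 110 [ 0.75  0.04 -0.76  2.28  0.52  0.37  0.83]
ins 2 160 [ 0.63 -0.1  -0.6   2.26  0.19  0.46  1.15]
ins 3 44 [ 0.52  0.2  -0.57  2.31  1.05  0.3  -1.27]
ins 3 110 [ 0.83  0.05 -0.85  2.28  0.54  0.37 -0.76]
ins 3 160 [ 0.92 -0.1  -0.84  2.25  0.11  0.45 -0.32]
hold -190 110 [ 0.14  0.77 -0.83  1.52  0.61  1.12  0.58]
hold -190 300 [ 0.21  0.68 -1.05  1.28  0.58  1.5   0.62]
hold -145 110 [ 0.25  0.88 -1.07  1.51  0.8   1.23  1.23]
hold -145 300 [ 0.22  0.69 -1.07  1.27  0.59  1.5   1.4 ]
hold -100 110 [ 0.25  0.88 -1.07  1.51  0.8   1.23  2.02]
hold -100 300 [ 0.22  0.69 -1.07  1.27  0.59  1.5   2.19]
hold -55 110 [-0.96  0.9   1.14  1.63 -0.87  1.2  -2.15]
hold -55 300 [-0.95  0.68  1.15  1.39 -0.62  1.46 -2.36]
hold -10 110 [-0.06  0.67 -0.45  1.54  0.33  1.   -2.36]
hold -10 300 [ 0.06  0.57 -0.71  1.29  0.36  1.41 -2.37]
hold 35 110 [ 0.08  0.73 -0.7   1.53  0.51  1.07 -1.71]
hold 35 300 [ 0.17  0.64 -0.94  1.28  0.51  1.46 -1.68]
hold 80 110 [ 0.12  0.76 -0.79  1.53  0.58  1.1  -0.97]
hold 80 300 [ 0.19  0.66 -0.99  1.28  0.54  1.48 -0.92]
hold 125 110 [ 0.11  0.75 -0.76  1.53  0.56  1.09 -0.17]
hold 125 300 [ 0.2   0.67 -1.02  1.28  0.56  1.49 -0.15]
```

```bash
python3 - <<'E'
from h import *
yaw=np.radians(-17)
a=np.array([-.5*np.cos(yaw),-.5*np.sin(yaw),np.cos(np.pi/6)])
ft=np.array([535,-117,127.])
manip.goto(ft+a*150,R2q(tilted(yaw,2)))
manip.dwell(0.3)
s=manip.get_state();im=manip.camera("wrist");cv2.imwrite("pics/w1.png",im[:,:,::-1])
import pickle;pickle.dump(s,open("w1.pkl","wb"))
print(s["time_s"],s["joints"].round(2),s["tool_pos"].round(1),(ft+a*150).round(1))
E
```

```text
2.55 [ 0.65 -0.07 -0.62  2.27  0.23  0.44  1.1 ] [463.3 -95.3 256.9] [463.3 -95.1 256.9]
```

View pics/w1.png

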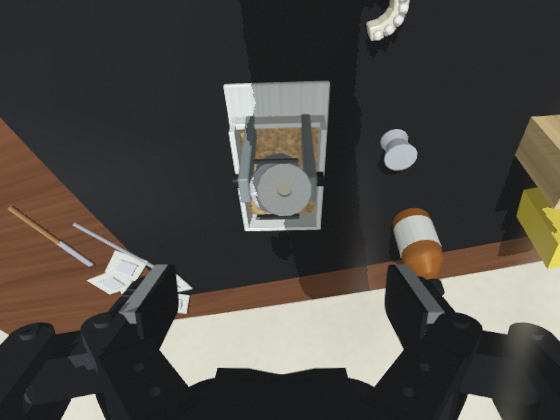

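The wrist view shows the cap disc at about (283,188) with the bore at its centre, about (285,189), and the cheeks on either side. I'll fit both outlines and the stand edges.

```bash
python3 - <<'E'
import cv2
t=cv2.imread("pics/w1.png")
cv2.imwrite("pics/w1z.png",cv2.resize(t[70:240,210:350],None,fx=4,fy=3.5,interpolation=cv2.INTER_CUBIC))
cv2.imwrite("pics/w1zz.png",cv2.resize(t[150:225,240:325],None,fx=8,fy=8,interpolation=cv2.INTER_CUBIC))
E
```

```text
(no output)
```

View pics/w1z.png

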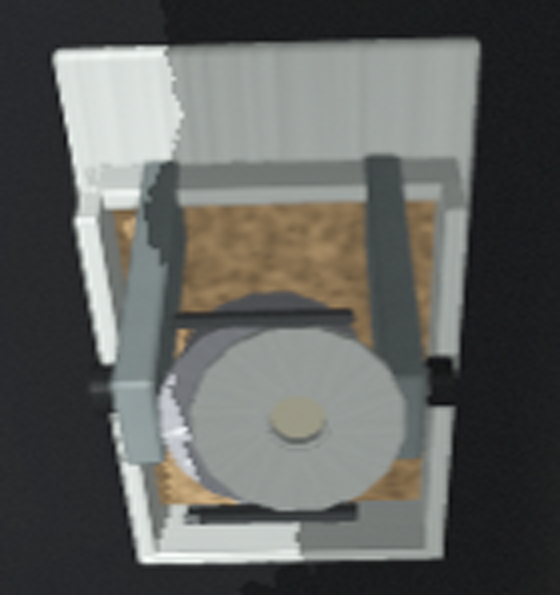

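View pics/w1zz.png

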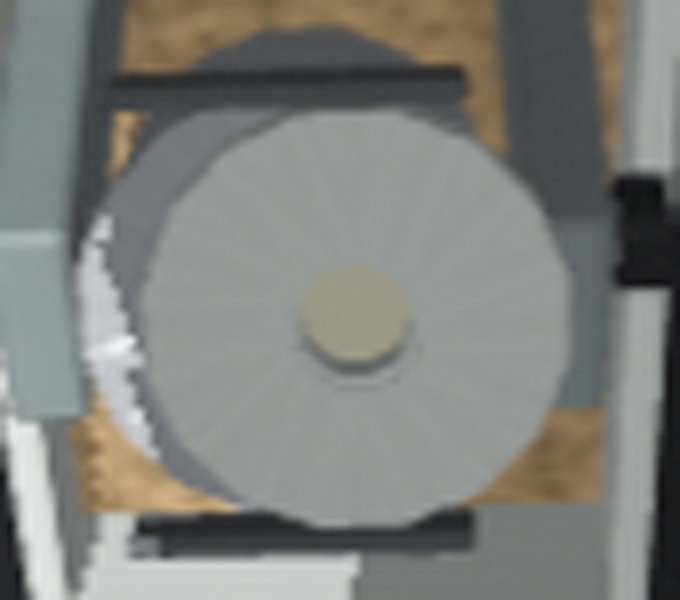

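```bash
python3 - <<'E'
from h import *
import pickle
s=pickle.load(open("w1.pkl","rb"));c=cam("wrist",s)
zz=lambda u,v:(240+(u+.5)/8-.5,150+(v+.5)/8-.5)
z4=lambda u,v:(210+(u+.5)/4-.5,70+(v+.5)/3.5-.5)
B=onz(c,*zz(357,317),127);print("bore",B)
for p in [(145,317),(572,317),(358,107),(358,527)]: 
    o,d=ray(c,*zz(*p)); n=np.array([-.5*np.cos(np.radians(-17)),-.5*np.sin(np.radians(-17)),np.cos(np.pi/6)])
    X=o+d*((B-o)@n)/(d@n); print((X-B).round(1),np.linalg.norm(X-B).round(1))
def rep(name,p,q,h):
    P=onz(c,*z4(*p),h);Q=onz(c,*z4(*q),h);d=P-Q
    print(name,P.round(1),Q.round(1),"mid",((P+Q)/2).round(1),"len",np.linalg.norm(d).round(1),"yaw",np.degrees(np.arctan2(d[1],d[0])).round(2)-90)
for h in (0,10,22,30,36):
    rep(f"plate{h}",(480,38),(54,50),h); rep(f"far{h}",(443,555),(140,560),h)
t=cam("top");f=lambda u,v,z: onz(t,160+(u+.5)/3-.5,150+(v+.5)/3-.5,z)
print("top bore",f(636,299,127).round(1))
E
```

```text
bore [ 534.65697335 -113.58776478  127.        ]
[ -6.6 -21.4   0. ] 22.4
[ 6.6 21.7 -0. ] 22.7
[-18.5   5.7 -11.2] 22.4
[19.3 -5.7 11.6] 23.3
plate0 [515.4 -58.    0. ] [ 486.6 -164.9    0. ] mid [ 501.  -111.5    0. ] len 110.7 yaw -15.049999999999997
far0 [ 743.  -118.4    0. ] [ 712.9 -228.5    0. ] mid [ 727.9 -173.5    0. ] len 114.1 yaw -15.299999999999997
plate10 [510.2 -58.   10. ] [ 482.3 -161.7   10. ] mid [ 496.2 -109.8   10. ] len 107.5 yaw -15.049999999999997
far10 [ 731.2 -116.6   10. ] [ 702.  -223.5   10. ] mid [ 716.6 -170.1   10. ] len 110.8 yaw -15.299999999999997
plate22 [504.  -57.9  22. ] [ 477.1 -157.9   22. ] mid [ 490.5 -107.9   22. ] len 103.6 yaw -15.049999999999997
far22 [ 717.1 -114.4   22. ] [ 688.9 -217.5   22. ] mid [ 703. -166.   22.] len 106.8 yaw -15.299999999999997
plate30 [499.8 -57.8  30. ] [ 473.6 -155.4   30. ] mid [ 486.7 -106.6   30. ] len 101.0 yaw -15.049999999999997
far30 [ 707.7 -113.    30. ] [ 680.2 -213.5   30. ] mid [ 693.9 -163.2   30. ] len 104.2 yaw -15.299999999999997
plate36 [496.7 -57.8  36. ] [ 471.  -153.5   36. ] mid [ 483.8 -105.6   36. ] len 99.1 yaw -15.049999999999997
far36 [ 700.6 -111.9   36. ] [ 673.6 -210.5   36. ] mid [ 687.1 -161.2   36. ] len 102.2 yaw -15.299999999999997
top bore [ 535.  -115.7  127. ]
```

Bore at about (534.8, -114.6, 127) from both cameras, stand yaw about -15.2°. Next I'll look at the rod from above.

```bash
python3 - <<'E'
from h import *
import pickle
s=manip.get_state()
manip.goto(np.array([651,177.5,270]),R2q(down(np.radians(170))))
manip.dwell(0.2)
s=manip.get_state();im=manip.camera("wrist");cv2.imwrite("pics/w2.png",im[:,:,::-1])
pickle.dump(s,open("w2.pkl","wb"))
print(s["time_s"],s["joints"].round(2),s["tool_pos"].round(1))
cv2.imwrite("pics/w2z.png",cv2.resize(im[120:300,200:360,::-1],None,fx=3.3,fy=3.3,interpolation=cv2.INTER_CUBIC))
E
```

```text
4.0667 [ 0.24  0.72 -1.1   1.32  0.63  1.46  0.58] [650.8 176.7 270.8]
```

View pics/w2.png

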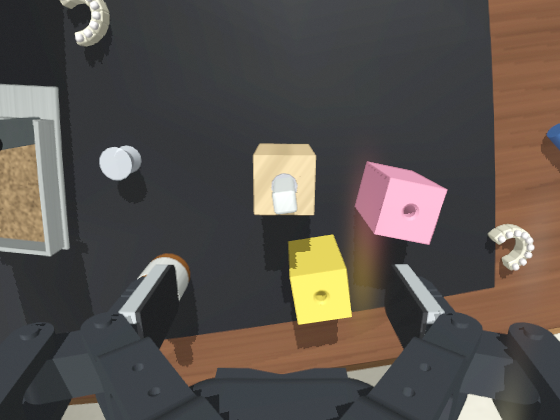

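View pics/w2z.png

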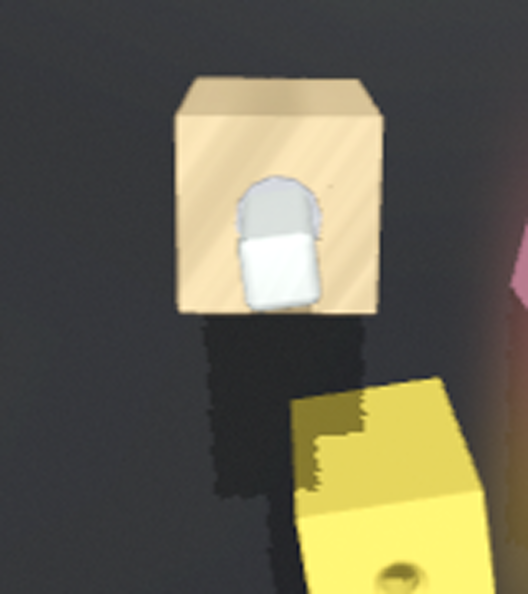

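```bash
python3 - <<'E'
from h import *
import pickle
s=pickle.load(open("w2.pkl","rb"));c=cam("wrist",s)
f=lambda u,v,z: onz(c,200+(u+.5)/3.3-.5,120+(v+.5)/3.3-.5,z)
def quad(pts,z):
    P=np.array([f(*p,z)[:2] for p in pts]);print(P.round(1),"c",P.mean(0).round(2))
    for i in range(4):
        d=P[(i+1)%4]-P[i];print("  len",np.linalg.norm(d).round(1),"ang%90",(np.degrees(np.arctan2(d[1],d[0]))%90).round(1))
quad([(176,115),(382,115),(378,313),(179,313)],95)
quad([(240,239),(312,233),(321,299),(247,309)],155)
t=cam("top");q=proj(t,[650.8,176.7,155]);print(q)
E
```

```text
[[620.1 157. ]
 [629.8 212.3]
 [685.6 202.8]
 [675.7 146.9]] c [652.81 179.73]
  len 56.1 ang%90 80.0
  len 56.5 ang%90 80.3
  len 56.8 ang%90 80.0
  len 56.5 ang%90 79.6
[[642.9 172.1]
 [644.4 188.5]
 [660.2 187.9]
 [659.6 170.7]] c [651.79 179.81]
  len 16.4 ang%90 84.9
  len 15.8 ang%90 88.1
  len 17.3 ang%90 88.1
  len 16.7 ang%90 85.2
[186.62266974 175.22095754]
```

```bash
python3 - <<'E'
from h import *
import pickle
q=R2q(down(np.radians(176.5)))
manip.servo_line(np.array([652.2,179.2,200]),q,speed=120)
manip.servo_line(np.array([652.2,179.2,111]),q,speed=90)
s=manip.get_state();print(s["time_s"],s["tool_pos"].round(1),s["wrist_force"].round(1))
manip.move_gripper(0.0,100)
s=manip.get_state();print(s["time_s"],s["tool_pos"].round(2),s["wrist_force"].round(2),s["ft_torque"].round(2),s["gripper_width"],s["ee_rot"].round(4))
im=manip.camera("wrist");cv2.imwrite("pics/w3.png",im[:,:,::-1])
im=manip.camera("scene");cv2.imwrite("pics/s3.png",cv2.resize(im[100:300,250:500,::-1],None,fx=3,fy=3))
E
```

```text
5.9917 [652.5 179.5 111.7] [-0.2  0.2 -0.4]
6.625 [652.34 179.26 111.24] [-0.44 -1.62  2.5 ] [-0.07 -0.01 -0.01] 0.1982880487959455 [2.000e-04 3.060e-02 9.995e-01 1.000e-04]
```

View pics/w3.png

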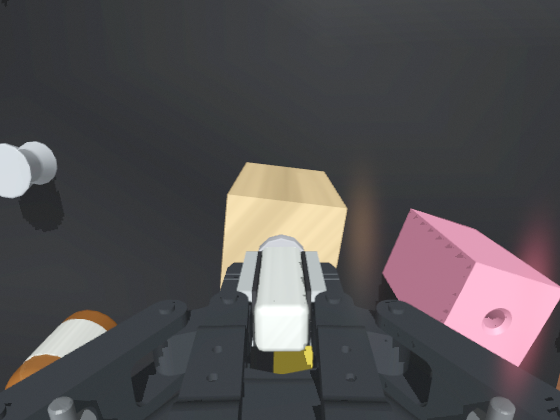

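View pics/s3.png

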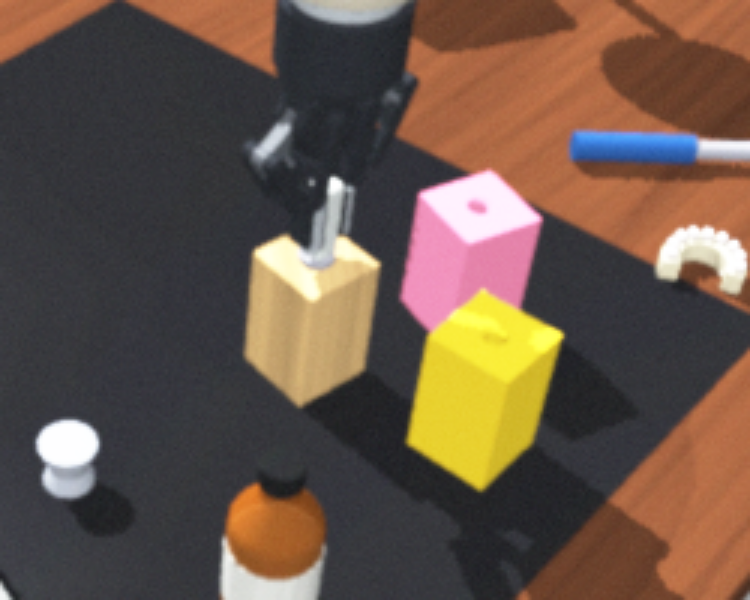

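```bash
cat >> h.py <<'E'
YAW=np.radians(-15.2)
A=np.array([-.5*np.cos(YAW),-.5*np.sin(YAW),np.cos(np.pi/6)])
YF=np.array([-np.sin(YAW),np.cos(YAW),0]); XF=np.cross(YF,A)
BORE=np.array([534.8,-114.4,127.]); L=106.2
QI=R2q(tilted(YAW,2))
HP=np.array([652.34,179.26,111.24])
def st(tag=""):
    s=manip.get_state(); R=q2R(s["ee_rot"]); tip=s["tool_pos"]+R[:,2]*L; d=tip-BORE; F=s["wrist_force"]
    print(tag,"t%.2f"%s["time_s"],"tip xyz in flask",(d@XF).round(2),(d@YF).round(2),(d@A).round(2),"F",np.round([F@XF,F@YF,F@A],1),"w%.3f"%s["gripper_width"],"M",s["ft_torque"].round(2)); return s
E
python3 - <<'E'
from h import *
import pickle
q=manip.get_state()["ee_rot"]
manip.servo_line(np.array([652.34,179.26,290]),q,speed=150)
st("up")
manip.goto(BORE+A*(L+25),QI)
manip.dwell(0.3)
s=st("pre");print(s["joints"].round(2),s["wrist_force"].round(2))
pickle.dump(s,open("w4.pkl","wb"))
im=manip.camera("wrist");cv2.imwrite("pics/w4.png",im[:,:,::-1])
im=manip.camera("scene");cv2.imwrite("pics/s4f.png",im[:,:,::-1]);cv2.imwrite("pics/s4.png",cv2.resize(im[140:290,120:270,::-1],None,fx=4,fy=4,interpolation=cv2.INTER_CUBIC))
im=manip.camera("top");cv2.imwrite("pics/t4.png",cv2.resize(im[150:300,300:450,::-1],None,fx=4,fy=4,interpolation=cv2.INTER_CUBIC))
E
```

```text
up t8.07 tip xyz in flask 59.21 313.69 30.12 F [-0.3  0.2 -1.2] w0.196 M [-0.01  0.01  0.01]
pre t9.67 tip xyz in flask 0.49 1.01 24.96 F [ 0.1  1.1 -0.3] w0.197 M [0.16 0.61 0.01]
[ 1.26  0.01 -1.2   2.26  0.3   0.38  1.12] [ 0.54  0.96 -0.24]
```

View pics/w4.png

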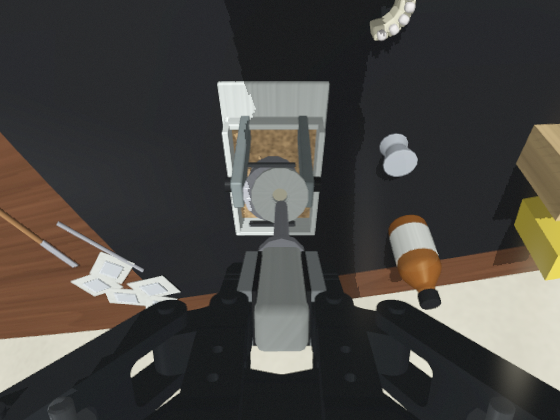

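View pics/s4.png

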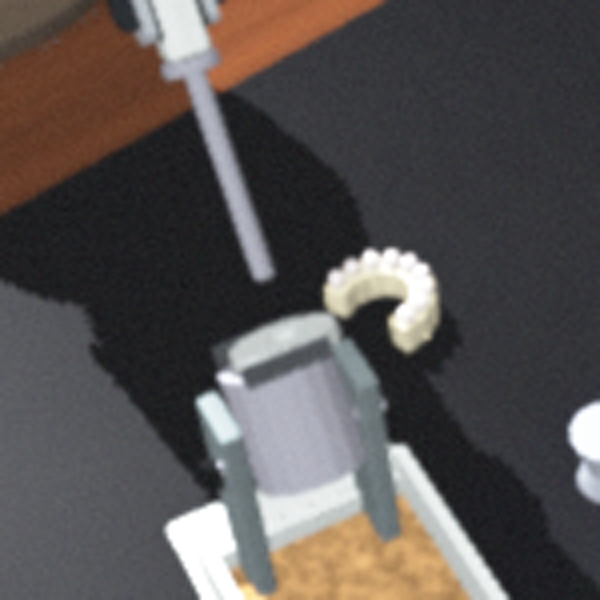

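View pics/t4.png

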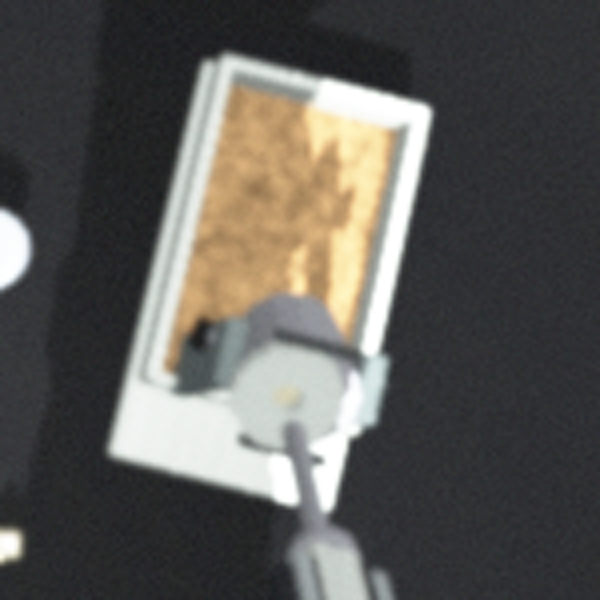

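```bash
python3 - <<'E'
import cv2,numpy as np
from h import *
import pickle
t=cv2.imread("pics/w4.png")
cv2.imwrite("pics/w4z.png",cv2.resize(t[150:260,230:330],None,fx=5.4,fy=5.4,interpolation=cv2.INTER_CUBIC))
w=cam("wrist",pickle.load(open("w4.pkl","rb")));tp=cam("top");sc=cam("scene")
for n,X in [("bore",BORE),("tip",BORE+A*24.96+.49*XF+1.01*YF),("shoulder",BORE+A*114.96+.49*XF+1.01*YF)]:
    print(n,"w4z",((proj(w,X)-[230,150]+.5)*5.4).round(1),"t4",((proj(tp,X)-[300,150]+.5)*4).round(1),"s4",((proj(sc,X)-[120,140]+.5)*4).round(1))
E
```

```text
bore w4z [265.9 247.3] t4 [285.5 399.8] s4 [283.8 332.6]
tip w4z [272.3 296.8] t4 [290.1 427.4] s4 [267.3 276.5]
shoulder w4z [270.2 569.6] t4 [318.7 554.1] s4 [195.6  68.7]
```

View pics/w4z.png

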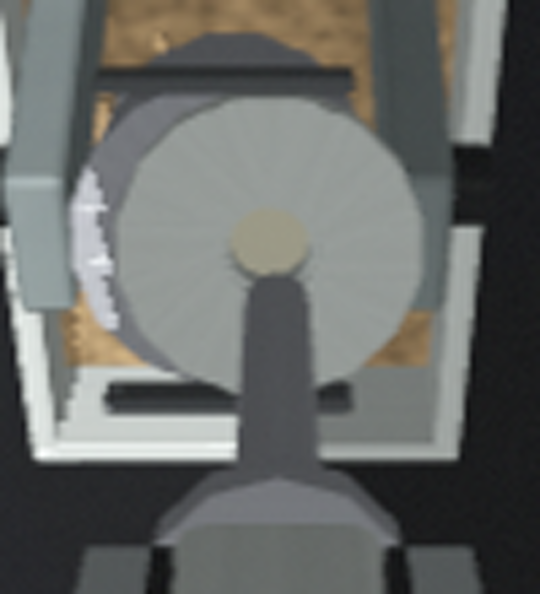

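```bash
python3 - <<'E'
from h import *
import pickle
manip.servo_line(BORE+A*(L+4)-.4*XF-0.9*YF,QI,speed=60)
manip.dwell(0.3)
s=st("near");pickle.dump(s,open("w5.pkl","wb"))
im=manip.camera("wrist");cv2.imwrite("pics/w5.png",cv2.resize(im[155:245,235:325,::-1],None,fx=6.6,fy=6.6,interpolation=cv2.INTER_CUBIC))
im=manip.camera("scene");cv2.imwrite("pics/s5.png",cv2.resize(im[190:250,160:220,::-1],None,fx=8,fy=8,interpolation=cv2.INTER_CUBIC))
im=manip.camera("top");cv2.imwrite("pics/t5.png",cv2.resize(im[220:280,345:405,::-1],None,fx=8,fy=8,interpolation=cv2.INTER_CUBIC))
E
```

```text
near t10.62 tip xyz in flask -0.14 -1.15 4.25 F [-0.   1.1 -1.1] w0.197 M [ 0.15  0.58 -0.01]
```

View pics/w5.png

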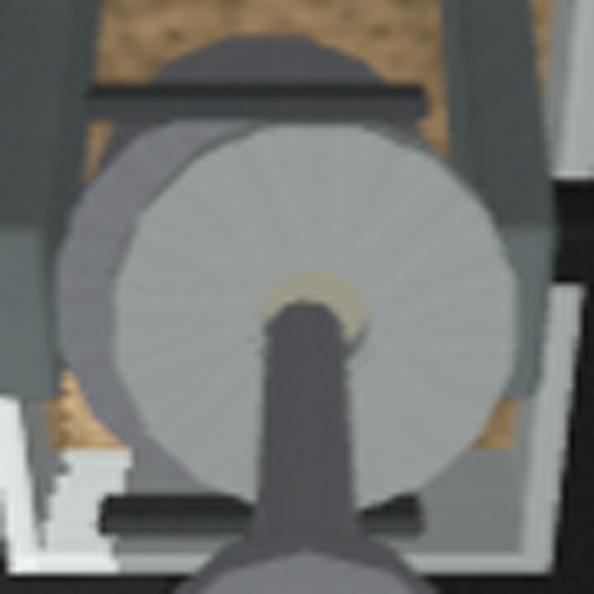

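View pics/s5.png

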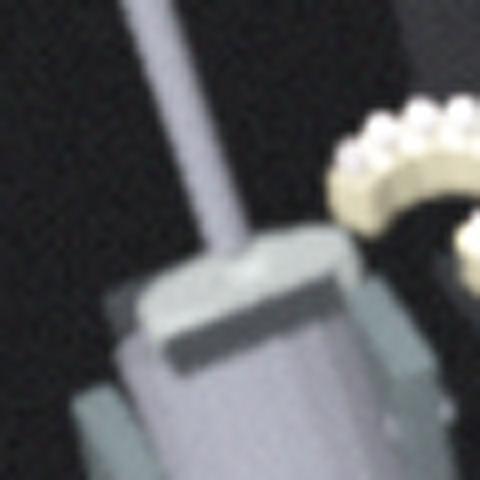

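View pics/t5.png

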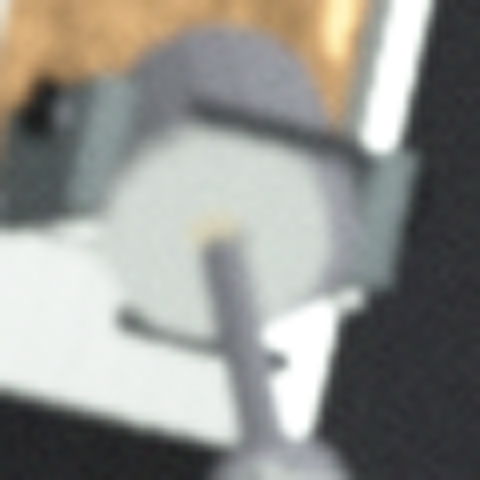

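```bash
python3 - <<'E'
from h import *
import pickle
w=cam("wrist",pickle.load(open("w5.pkl","rb")))
g=lambda X:((proj(w,X)-[235,155]+.5)*6.6).round(1)
tip=BORE+A*4.25-.14*XF-1.15*YF
for n,X in [("bore",BORE),("bore rim -x",BORE-6*XF),("bore rim +x",BORE+6*XF),("cap-",BORE-22.5*XF),("cap+",BORE+22.5*XF),("tip",tip),("tip rim -x",tip-4*XF),("tip side-x 1mm up",tip+A-4.5*XF)]: print(n,g(X))
E
```

```text
bore [310.2 320.5]
bore rim -x [310.3 268.8]
bore rim +x [310.1 371.6]
cap- [310.4 123.2]
cap+ [310.  508.8]
tip [299.8 329.7]
tip rim -x [299.8 294.8]
tip side-x 1mm up [299.7 292.7]
```

```bash
python3 - <<'E'
from h import *
F0=manip.get_state()["wrist_force"]
for z in [3,1,-0.5,-2,-3.5,-5,-8,-12,-16]:
    manip.servo_line(BORE+A*(L+z)-.55*XF+0.25*YF,QI,speed=20)
    s=st(str(z)); d=s["wrist_force"]-F0
    print("   dF",np.round([d@XF,d@YF,d@A],1))
    if np.linalg.norm(d)>6: print("stop");break
E
```

```text
3 t11.02 tip xyz in flask -0.6 0.38 2.97 F [-0.1 -1.2 -1. ] w0.196 M [0.2  0.64 0.03]
   dF [ 0.4 -1.3  0. ]
1 t11.27 tip xyz in flask -0.7 0.37 0.93 F [-0.3 -0.7 -1. ] w0.199 M [0.16 0.57 0.01]
   dF [ 0.2 -0.8  0. ]
-0.5 t11.52 tip xyz in flask -0.61 0.34 -0.55 F [ 0.5  0.3 -0.9] w0.199 M [ 0.21  0.64 -0.01]
   dF [1.  0.2 0.2]
-2 t11.77 tip xyz in flask -0.63 0.31 -2.07 F [ 0.2 -0.7 -1. ] w0.197 M [0.25 0.6  0.02]
   dF [ 0.7 -0.8  0.1]
-3.5 t12.02 tip xyz in flask -0.64 0.28 -3.58 F [-0.6 -0.1 -0.1] w0.198 M [0.2  0.64 0.01]
   dF [-0.1 -0.2  1. ]
-5 t12.27 tip xyz in flask -0.62 0.28 -5.08 F [-0.5 -0.5 -0.4] w0.194 M [0.2  0.67 0.02]
   dF [ 0.  -0.6  0.7]
-8 t12.57 tip xyz in flask -0.65 0.42 -8.05 F [-0.   0.1 -0.9] w0.197 M [ 0.17  0.61 -0.02]
   dF [0.5 0.  0.1]
-12 t12.92 tip xyz in flask -0.69 0.4 -12.03 F [-1.9 -0.1 -1.4] w0.197 M [ 0.16  0.58 -0.01]
   dF [-1.4 -0.2 -0.3]
-16 t13.27 tip xyz in flask -0.65 0.38 -16.03 F [-0.4  0.8 -1.1] w0.194 M [0.19 0.65 0.02]
   dF [ 0.1  0.7 -0.1]
```

```bash
python3 - <<'E'
from h import *
F0=np.array([0,0,0])
for z in list(range(-19,-67,-3)):
    manip.servo_line(BORE+A*(L+z)-.5*XF+0.15*YF,QI,speed=20)
    s=st(str(z)); d=s["wrist_force"]
    if np.hypot(d@XF,d@YF)>12 or abs(d@A)>32: print("stop");break
manip.dwell(0.3); st("end")
im=manip.camera("scene");cv2.imwrite("pics/s6.png",cv2.resize(im[180:350,140:290,::-1],None,fx=3.5,fy=3.5,interpolation=cv2.INTER_CUBIC))
im=manip.camera("wrist");cv2.imwrite("pics/w6.png",im[:,:,::-1])
E
```

```text
-19 t13.57 tip xyz in flask -0.64 0.23 -19.05 F [-0.2 -0.6 -0.8] w0.195 M [ 0.16  0.67 -0.02]
-22 t13.87 tip xyz in flask -0.6 0.27 -22.06 F [ 0.6 -0.1 -0.9] w0.195 M [ 0.2   0.66 -0.04]
-25 t14.17 tip xyz in flask -0.61 0.25 -25.08 F [ 0.5  0.4 -0.8] w0.196 M [0.16 0.59 0.01]
-28 t14.47 tip xyz in flask -0.33 0.69 -27.99 F [-0.4  1.3  1.1] w0.194 M [0.53 0.49 0.16]
-31 t14.77 tip xyz in flask -0.38 0.44 -30.99 F [0.1 2.2 1.8] w0.197 M [0.56 0.34 0.26]
-34 t15.07 tip xyz in flask -0.46 0.28 -34.01 F [-0.5  1.   0.6] w0.196 M [0.49 0.34 0.28]
-37 t15.37 tip xyz in flask -0.47 0.18 -37.02 F [0.3 1.  1.3] w0.201 M [0.51 0.33 0.29]
-40 t15.67 tip xyz in flask -0.62 0.04 -40.05 F [-0.6  1.4  0.6] w0.194 M [0.35 0.34 0.13]
-43 t15.97 tip xyz in flask -0.61 0.18 -43.08 F [-1.   0.6  0.3] w0.197 M [0.39 0.35 0.21]
-46 t16.27 tip xyz in flask -1.13 -0.58 -46.23 F [-0.5 -0.1 -1.2] w0.193 M [ 0.18  0.62 -0.04]
-49 t16.57 tip xyz in flask -0.77 -0.01 -49.18 F [-0.5 -0.1 -1.7] w0.195 M [ 0.19  0.7  -0.  ]
-52 t16.87 tip xyz in flask -0.61 0.2 -52.12 F [ 0.2 -1.1 -2. ] w0.193 M [0.14 0.63 0.03]
-55 t17.17 tip xyz in flask -0.64 0.2 -55.13 F [-1.  -0.7 -0.5] w0.194 M [ 0.18  0.62 -0.  ]
-58 t17.47 tip xyz in flask -0.6 0.24 -58.11 F [-0.6  0.3 -0.4] w0.201 M [ 0.16  0.63 -0.02]
-61 t17.77 tip xyz in flask -0.61 0.21 -61.13 F [ 0.1 -0.9 -0.6] w0.199 M [ 0.19  0.61 -0.05]
-64 t18.07 tip xyz in flask -0.63 0.19 -64.11 F [-0.2 -0.1 -0.4] w0.195 M [0.14 0.58 0.04]
end t18.37 tip xyz in flask -0.45 0.14 -63.96 F [ 0.1 -0.4 -1.2] w0.199 M [0.19 0.6  0.01]
```

View pics/s6.png

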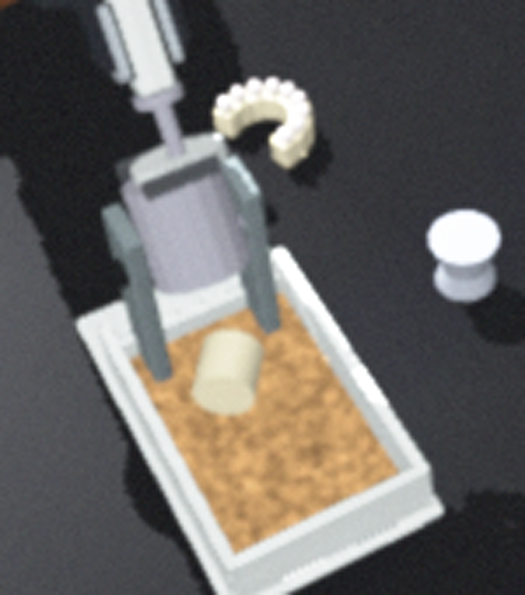

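View pics/w6.png

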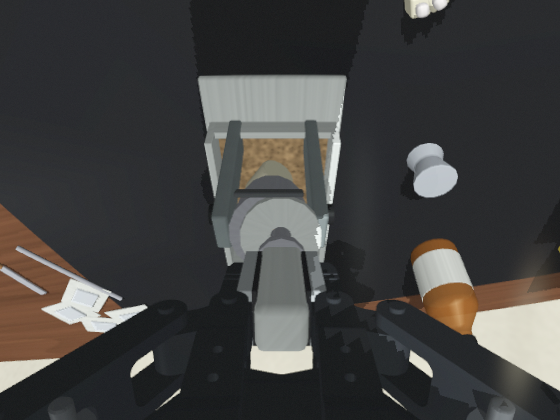

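The plug is lying in the tray, at about (228,370) in the zoomed scene view, with the rod still in the bore. I'll withdraw and head back to the holder.

```bash
python3 - <<'E'
from h import *
import pickle
for z in (-30,0,35):
    manip.servo_line(BORE+A*(L+z)-.5*XF+0.15*YF,QI,speed=70); st(str(z))
qh=R2q(down(np.radians(176.5)))
manip.goto(HP+[0,0,180],qh)
manip.servo_line(HP+[0,0,110],qh,speed=100)
manip.dwell(0.3)
s=manip.get_state();print(s["time_s"],s["tool_pos"]-HP,s["wrist_force"].round(1),s["ee_rot"].round(4),s["joints"].round(2))
pickle.dump(s,open("w7.pkl","wb"))
im=manip.camera("wrist");cv2.imwrite("pics/w7.png",im[:,:,::-1])
im=manip.camera("scene");cv2.imwrite("pics/s7.png",cv2.resize(im[90:250,290:440,::-1],None,fx=3.6,fy=3.6,interpolation=cv2.INTER_CUBIC))
im=manip.camera("top");cv2.imwrite("pics/t7.png",cv2.resize(im[140:230,150:250,::-1],None,fx=6,fy=6,interpolation=cv2.INTER_CUBIC))
w=s;tip=s["tool_pos"]+q2R(s["ee_rot"])[:,2]*L;sh=tip+[0,0,90]
for n,c,o,k in (("w",cam("wrist",s),(0,0),1),("s",cam("scene"),(290,90),3.6),("t",cam("top"),(150,140),6)):
    print(n,[((proj(c,X)-o+.5)*k).round(1) for X in (tip,sh,np.array([652.5,179.3,95]))])
E
```

```text
-30 t19.10 tip xyz in flask -0.43 -0.3 -30.08 F [-0.8  0.1 -1. ] w0.196 M [ 0.16  0.63 -0.02]
0 t19.68 tip xyz in flask -0.62 -0.3 -0.26 F [-1.3 -0.1 -1. ] w0.198 M [ 0.16  0.61 -0.04]
35 t20.33 tip xyz in flask -0.76 -0.2 34.8 F [ 0.  -1.1 -1.3] w0.201 M [ 0.19  0.65 -0.03]
22.8 [  0.14403812   0.14372708 110.48140841] [ 0.1  0.  -0.9] [3.000e-04 3.060e-02 9.995e-01 1.000e-04] [ 0.28  0.83 -1.23  1.38  0.78  1.46  0.59]
w [array([280.5, 205.2]), array([279.8, 255.9]), array([280.5, 197.9])]
s [array([239.9, 314.3]), array([256.6, 171.1]), array([236.1, 344.4])]
t [array([244.4, 240.2]), array([165. , 159.6]), array([259.9, 255.7])]
```

View pics/w7.png

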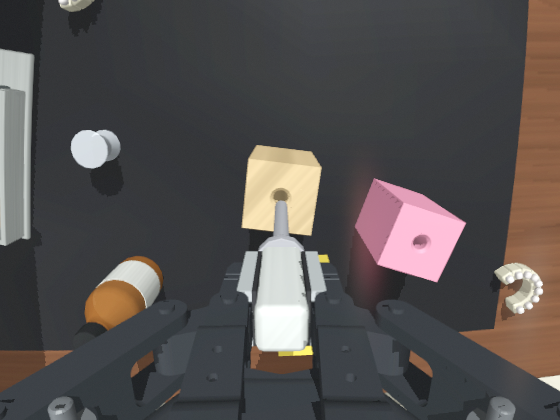

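View pics/s7.png

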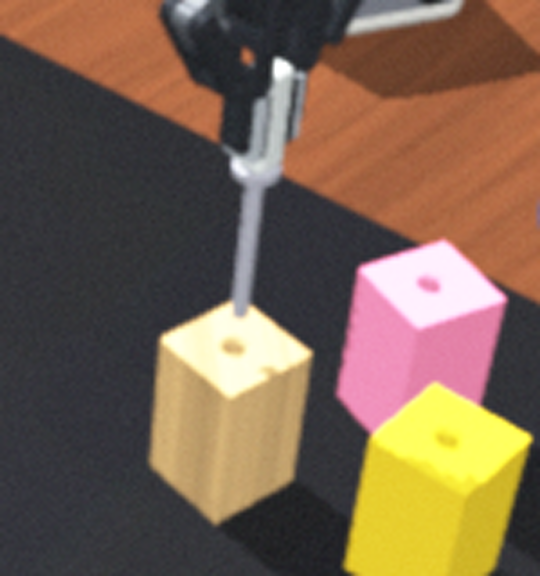

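View pics/t7.png

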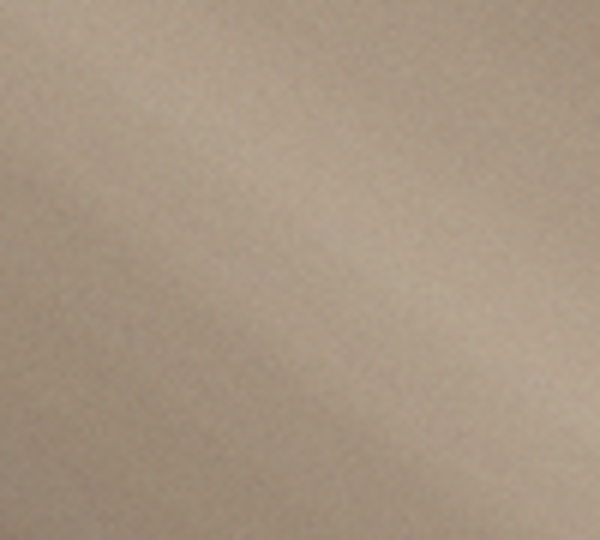

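The scene view shows the tip at (240,314), where I predicted it, directly above the hole at (234,347). The wrist view agrees, with the hole at (280,196). I'll lower it while watching the force.

```bash
python3 - <<'E'
from h import *
qh=R2q(down(np.radians(176.5)))
for h in (95,88,84,80,74,60,40,20,10,5,2.5,1,0,-.7):
    manip.servo_line(np.array([652.2,179.2,HP[2]+h]),qh,speed=60 if h<75 and h>5 else 25)
    s=manip.get_state();F=s["wrist_force"];print(h,"t%.2f"%s["time_s"],(s["tool_pos"]-HP).round(2),F.round(1))
    if np.linalg.norm(F)>8: print("stop");break
E
```

```text
95 t23.70 [-0.12 -0.   95.06] [-0.8  0.3 -0.8]
88 t24.13 [-0.2  -0.12 87.8 ] [ 0.7  0.1 -1.1]
84 t24.44 [-0.22 -0.15 83.78] [-0.3  0.1 -0.4]
80 t24.75 [-0.22 -0.2  79.72] [ 0.6  0.9 -1.1]
74 t25.00 [-0.3  -0.3  73.42] [-0.7 -0.1 -1.7]
60 t25.38 [-0.34 -0.3  59.34] [-0.7  0.5 -1.1]
40 t25.87 [-0.3  -0.15 39.56] [-0.1 -1.2 -0.2]
20 t26.35 [-0.3  -0.14 19.61] [ 0.9  0.5 -1.4]
10 t26.67 [-0.35 -0.3   9.45] [ 0.3  0.6 -1.2]
5 t27.02 [-0.2  -0.1   4.87] [ 0.5  0.1 -1.6]
2.5 t27.27 [-0.2  -0.14  2.34] [ 0.2 -1.3 -1.3]
1 t27.52 [-0.21 -0.09  0.89] [ 0.7  0.6 -1. ]
0 t27.77 [-0.09  0.02  0.04] [ 0.5  0.6 -0.2]
-0.7 t28.02 [-0.05  0.05  0.04] [-2.4 -1.2  6.6]
```

Seated: contact came at exactly the pick height. I'll release, retreat and check.

```bash
python3 - <<'E'
from h import *
qh=R2q(down(np.radians(176.5)))
manip.move_gripper(1.0)
manip.dwell(0.2)
manip.servo_line(np.array([652.2,179.2,200]),qh,speed=80)
manip.servo_line(np.array([600,150,330]),qh,speed=150)
manip.dwell(0.3)
s=manip.get_state();print(s["time_s"],s["tool_pos"].round(1),s["wrist_force"].round(1),s["gripper_width"])
im=manip.camera("scene");cv2.imwrite("pics/s8.png",im[:,:,::-1])
im=manip.camera("wrist");cv2.imwrite("pics/w8.png",im[:,:,::-1])
E
```

```text
31.55 [600.  150.1 329.4] [ 0.1 -0.3 -0.6] 0.9961095891068276
```

View pics/s8.png

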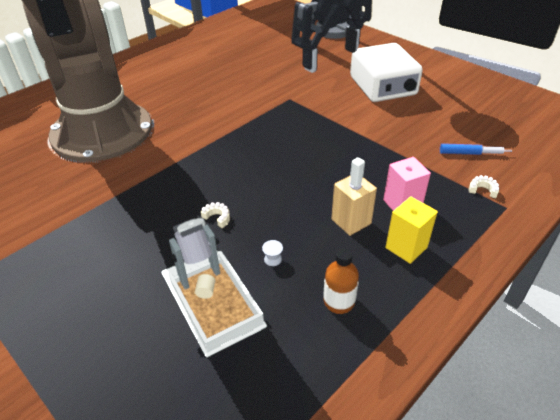

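View pics/w8.png

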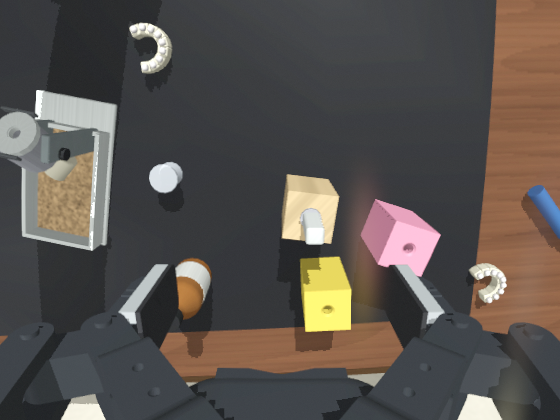

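The rod stands upright in the holder at (353,195) in the scene view, as it did at the start. The plug is in the tray at (205,286), and the bystanders haven't moved. I'll check the plug's position numerically and hand in.

```bash
python3 - <<'E'
from h import *
a=cv2.imread("pics/scene0.png");b=cv2.imread("pics/s8.png")
P=onz(cam("scene"),205,286,25.5);xs=np.array([np.cos(YAW),np.sin(YAW),0])
d=P-BORE;print("plug in stand",(d@xs-45).round(1),(d@YF).round(1))
for n,(x0,y0,x1,y1) in dict(bottle=(320,245,362,315),model=(198,198,234,232),cup=(258,238,290,268),rodhandle=(344,155,370,190)).items():
    g=lambda i:cv2.cvtColor(i[y0:y1,x0:x1],cv2.COLOR_BGR2GRAY).astype(np.float32)
    print(n,"shift px",np.round(cv2.phaseCorrelate(g(a),g(b)),2) if False else np.round(cv2.phaseCorrelate(g(a),g(b))[0],2))
manip.sign_off()
E
```

```text
plug in stand 10.2 -11.3
bottle shift px [ 0.43 -0.09]
model shift px [-0.01  0.07]
cup shift px [-0.01  0.05]
rodhandle shift px [0.57 0.08]
the job is handed in; nothing more can be done
```

The job is done and handed in at about 32 s of the 58 s; no verdict is reported.

- **Insertion:** I took the rod from the wooden holder and lined its tip up with the cap bore by camera. It went in without catching, with wrist forces of about 2 N at the stops in the bore.
- **Plug:** I pushed to 64 mm down and the plug dropped into the tray. The forces I read between push steps stayed under 3 N. The last picture puts it inside the tray walls, at about x 10, y -11 mm in the stand frame.
- **Rod:** It is back in its holder. It met the block at the same height it was picked from, with 6.6 N of contact force. In the pictures it stands upright where it began, within about 0.6 pixel.
- **Bystanders:** The bottle, dental model and cup have not moved, each within about 0.5 pixel in the scene view. The gripper is open and clear.

Two checks fell short. The top camera's view of the holder was blocked by the arm during the return, so I aligned it with the scene and wrist views. The first top-camera estimate of the stand's yaw (-17°) disagreed with the wrist view (-15.2°); I used the latter, and the rod's free entry bore it out.

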